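Clip the filter case onto the shelf's eye bolt

TASK

Take the filter case that has the snap clip out of the rack and hang it on the eye bolt of the walnut upright: gently press the clip's sprung gate against the ring until the ring goes in and the gate snaps shut behind it, then let go so that the case hangs freely by its clip. Never force the clip, and leave the lenses, the other filter case, the blower and the dish where they are.

Things in the scene. Friction and masses are not known exactly. Their poses are not given: they have to be found in the camera images.
- case: Round grey plastic filter case on edge in a narrow rack slot; the one with a hook-shaped clip on its rim. Origin: centre of its underside. z up, y along its thickness, x in the disc's plane, towards the clip's gate side. In mm (x, z): disc centre (0, 37), radius 36, 18 thick; foot 40 long, 10 high; clip on top, x = 5 to 28, up to z = 104. All centred on y = 0. About 0.1 kg.
- hold (a point): Good place to grip the case from straight above, across its 18 mm thickness: (-25, 55) mm in the case's x, z, 8 mm below the rim there, beside the clip. Gripping lower brings the gripper's body down onto the clip.
- bend (a point): Where the middle of the ring's wire lies once the clip hangs: (16.5, 95.5) mm in the case's x, z. The clip is a hook of 6 mm round bar: spine along x = 8 from the rim up to z = 93, a bend over the top (middle of the bar at (16.5, 101)), then down to the nose at x = 25, whose rounded tip ends at z = 89.
- mouth (a point): Best spot to meet the ring: on the gate, (25, 83.5) mm in the case's x, z. Gate: 5 mm steel bar from its hinge (25, 68) up to (25, 86), rounded, just under the nose. Pressed at z = 80 to 86 it swings in and meets its stop after 4 to 9 mm. Then lower the case some 12 mm, still pressing lightly: the ring slides up past the gate's end and behind the nose into the bend.
- gate_tip (a point): Free end of the clip's sprung gate: (25, 86) mm in the case's x, z while shut. The gate swings inward only (towards the spine), to a hard stop at 0.70 rad, where this end is at x = 13.5. Its spring needs about 1.5 N at first and 5 N at the stop, where the ring presses. It snaps back when the ring is past its end. Over 12 N on the clip is forcing it.
- bolt_root (a point): Middle of the front face of the upright where the steel eye bolt goes in, 180 mm above the shelf board. Axes as upright. The eye bolt stands out from here along -x; it is screwed in by hand, so the outer bar of its ring (middle of the wire) lies anywhere from 49.5 to 79.5 mm out: not reported, feel for it. It does not give.
- upright: Fixed walnut upright: board 20 thick (x), 90 wide (y), 225 mm high, on a foot 14 mm high that reaches 110 mm behind it. Origin: centre of the board's underside. Its front face (x = -10 mm) carries the eye bolt. The bolt's ring lies level: 5 mm wire, 25 mm inner and 35 mm outer diameter. +x is the direction in which a clip is pressed onto the ring.
- rack: Fixed aluminium rack 160 x 370 mm (x, y), origin at the centre of its underside on the shelf board. Floor of the slots 16 mm above the board. Narrow slots along x, 21 mm wide with walls 20 mm high above the floor, at y = -150 and -68 mm; square lens slots with walls 28 mm high at y = 45 and 137 mm.
- spare_case: The other round filter case, plain, without a clip: disc radius 34, 18 thick, 69 mm high, in the other narrow slot. Origin: centre of its underside. Leave alone.
- lens_a: Matte black zoom lens, 76 mm across, 120 mm high, standing in a lens slot of the rack. Origin: centre of its underside. Leave alone.
- lens_b: Matte black zoom lens, 76 mm across, 102 mm high, standing in the other lens slot. Origin: centre of its underside. Leave alone.
- blower: Dark silicone air blower standing nozzle up, 62 mm across, 140 mm high. Origin: centre of its underside. Leave alone.
- dish: White ceramic dish 120 mm across, 26 mm high, with three lens caps in it. Origin: centre of its underside. Leave alone.
Things that resemble listed ones, but are neither listed nor needed, are in the scene too. Leave any purple look-alike of the case alone. Several things have the shape of the upright; the one meant has the colours described above.

How it is judged:
On the way, in this order (a step that is already met when the one before it is completed fails the run):
1. the case with the clip is lifted clear of the rack (z of case in the frame of rack above 0.06 m), for 0.1 s.
2. the ring of the eye bolt presses the clip's gate inward (x of gate_tip in the frame of case below 0.02 m and distance between bend and bolt_root below 0.108 m and contact force between case and upright above 0.5 N), for 0.02 s.
At the end, for the whole second after the job is handed in: The case hangs almost at rest on the ring by its clip (under 0.12 m/s and 1.5 rad/s), within 0.6 rad of upright: the clip's bend is at the height of the ring (-8 to +6 mm), on the line of the bolt (14 mm) where the ring's outer bar is, its gate is shut (end within 1.5 mm) and the gripper has let go (z of bend in the frame of bolt_root between -0.008 and 0.006 m and x of bend in the frame of bolt_root between -0.087 and -0.043 m and y of bend in the frame of bolt_root between -0.014 and 0.014 m and x of gate_tip in the frame of case above 0.0235 m and angle between case's own z axis and vertical below 0.6 rad and linear speed of case below 0.12 m/s and angular speed of case below 1.5 rad/s and contact force between case and upright above 0.2 N and not (contact force between the fingers and case above 0.1 N)); the robot touches nothing.
It fails at once if a lens, the plain filter case, the blower or the dish was shifted by more than 20 mm (distance of any of spare_case, lens_a, lens_b, blower, dish from where it was at the start of the episode above 0.02 m).
It fails at once if the clip was forced: the case and the eye-bolt upright pressed on each other with more than 12 N (contact force between case and upright above 12 N).
It fails at once if the case was dropped or knocked onto the shelf board (height (world z) of case below 0.006 m).
It also fails if it takes over 58 s, if anything falls off the work surface, if the arm or the gripper's body presses on something with over 40 N, if the wrist force passes 120 N, or if a joint passes its speed limit or range.

ROBOT

A 7-joint arm with a two-finger parallel gripper is mounted at the origin on the work surface. World frame = base frame: x ahead of the robot, y to its left, z up, the work surface at z = 0. Lengths are in m, angles in rad, forces in N, time in s.
With the tool pointing down it reaches from about 0.4 to 0.875 m from the base axis. Payload 6.5 kg.
Tool frame: the origin (TCP) lies on the centre line of the jaws, within the pads' length; the fingertips stand 17 mm ahead of it and the grasp point (between the pads) lies 2 mm behind it; z points along the fingers, y is the line along which they close (so a half turn about z gives the same grasp; the last joint's range is limited). The gripper opens to 85 mm and grips with 20 to 120 N. Pads are 22 mm wide; open, the fingers measure 114 mm over their backs; the gripper's body (76 mm by 85 mm) begins 54 mm behind the grasp point. The pads swing forward as they close: fully open they stand 13 mm farther back than shut.
Start: joints at [-1.29, 0.536, -0.004, 1.538, 0.003, 1.067, -0.071], TCP at [0.221, 0.611, 0.248] pointing down, gripper open.
Joint ranges: [-2.7, 2.7], [-0.37, 2.16], [-1.27, 1.26], [0.24, 2.4], [-1.31, 4.45], [0.19, 1.91], [-2.76, 2.76]. Speed limits (rad/s): [2.39, 2.39, 3.14, 3.14, 3.14, 3.14, 3.14].

INTERFACE

Orientations are given as a unit quaternion [w, x, y, z].
In Python, from cell import env gives the robot as it stands. The module is installed in compiled form; this text tells all that it offers. Calls block until the motion is done:
- env.movep(position, orientation): joint-space move of the TCP to a pose.
- env.move_linear(position, attitude=None, max_speed=0.15, guard=None): straight line of the TCP; attitude=None keeps the orientation; max_speed is the mean speed in m/s. With guard (N) it stops when the force on the tool has changed by that much, and returns True; else False.
- env.set_joints(angles): joint-space move.
- env.move_gripper(opening, force=None): finger opening in m; force is the grip in N (None keeps the last); returns when the fingers have stopped.
- env.hold(seconds).
- env.solve_ik(position, orientation): joint angles nearest the present ones, or None.
- env.state(): the state.
- env.read_camera(name): name is "scene" or "side" or "wrist"; returns the picture (480x640x3 uint8, blue, green, red); there is no depth.
- env.camera_params(name): a dict with "camera_matrix" (3x3 intrinsics, pixels), "R" (3x3) and "t" (3): a world point X has camera coordinates R X + t; the wrist camera has in their place "tool_from_camera" (4x4, takes a point from camera to tool coordinates, whose origin is the TCP and whose axes are the flange's). Camera axes: x right, y down, z forward; pixel columns grow to the right and rows downward; lengths in m; the calibration is good to about 2 mm. The wrist camera is an equidistant fisheye: a pixel r from the principal point sees the ray r / f radians off the axis. A picture is of the moment at which its call begins: read the wrist's pose just before it. camera_params takes no time and is no camera call.
A pose or a line that the arm cannot do raises env.IKError and nothing moves.
- env.job_done(): hands the job in; it is judged then, once.
Trained networks look in the newest picture that a camera, given by its name, has taken for a name from the list of things; names that differ only in an ending like _2 or _b are one class to them, and where a whole thing is asked for, a point or a joint stands for the part that bears it (a point fixed in the world has none). Each returns a list of dicts, best first, with "p" (0 to 1); they miss things now and then, are a little off and sometimes report something else, mostly with a low value. They report only what shows in the picture. A call takes as long as a camera call. They do not tell look-alikes from the thing itself.
- env.spot_in(camera, thing): "rect" ([left, top, right, bottom] as shares, 0 to 1, of the picture: columns of its width, rows of its height, round what is visible of it).
- env.spot_point(camera, thing): "point" ([column, row] as shares, 0 to 1, of the picture: columns of its width, rows of its height: a listed point, or the origin of a listed thing).
The state is a dict: "t": time; "joint_positions": joint angles; "joint_vel": joint speeds; "tau": joint torques, N m; "position": TCP position; "orientation": TCP orientation; "contact_force": force on the tool from outside, world axes, zero at the start; "ft_torque": the same for the moment, N m; "opening": finger opening in m; "grasp_force": force on a finger pad.
Only numpy, scipy, OpenCV 4.12 (cv2) and the standard library are available. Lean on these libraries where they do the work, as an engineer would, in place of code of your own. Each camera call takes 0.05 s, during which the arm holds its last target. There are 200 camera calls.

## Working session

There is one attempt and no reset: what is moved stays moved. The work goes in short steps, each a Python script; the robot and the scene stay as the last script left them, time stands still between calls to the robot, and variables do not carry over. Pictures are saved under pics/ and viewed, at most 10 in all, crops included, and the job is handed in when it is done.

```bash
mkdir -p pics
python3 - <<'E'
from cell import env
import cv2,numpy as np
s=env.state();print(s['t'],s['position'],s['orientation'],s['opening'])
for c in ['scene','side','wrist']:
    im=env.read_camera(c);cv2.imwrite(f'pics/{c}0.png',im)
    p=env.camera_params(c)
    print(c,{k:np.round(v,3).tolist() for k,v in p.items()})
    for th in ['case','hold','mouth','bend','gate_tip','bolt_root','upright','rack','spare_case']:
        r=env.spot_point(c,th);print(th,[(round(d['p'],2),np.round(np.array(d['point'])*[640,480],1).tolist()) for d in r if d['p']>.2])
E
```

```text
0.0 [0.22076513 0.61075074 0.24740748] [-8.62794291e-05  1.72507259e-01  9.85007878e-01 -8.47940430e-04] 0.0851729354388362
scene {'camera_matrix': [[439.185, 0.0, 321.186], [0.0, 439.185, 238.338], [0.0, 0.0, 1.0]], 'R': [[-0.609, 0.793, 0.018], [0.558, 0.444, -0.701], [-0.564, -0.417, -0.713]], 't': [0.378, -0.195, 1.323]}
case [(0.91, [396.6, 306.3]), (0.61, [467.4, 275.2])]
hold [(0.66, [408.2, 288.1]), (0.57, [479.5, 250.2])]
mouth [(0.94, [471.8, 250.9]), (0.81, [398.3, 288.7]), (0.22, [247.5, 340.2])]
bend [(0.89, [401.2, 285.0]), (0.75, [471.1, 245.3])]
gate_tip [(0.58, [397.3, 289.3]), (0.38, [249.5, 193.8])]
bolt_root [(0.82, [249.3, 193.4]), (0.6, [334.0, 161.7]), (0.26, [252.0, 339.8])]
upright [(0.93, [253.8, 249.0]), (0.69, [325.4, 217.5])]
rack [(0.7, [423.2, 329.0])]
spare_case [(0.55, [366.5, 291.2])]
side {'camera_matrix': [[453.048, 0.0, 321.996], [0.0, 453.048, 233.404], [0.0, 0.0, 1.0]], 'R': [[0.961, -0.276, 0.005], [-0.137, -0.493, -0.859], [0.24, 0.825, -0.512]], 't': [-0.542, 0.185, 1.035]}
case [(0.7, [298.6, 242.0]), (0.7, [222.0, 244.9])]
hold [(0.78, [206.5, 230.1])]
mouth [(0.98, [305.8, 217.9]), (0.89, [226.6, 218.8])]
bend [(0.97, [222.8, 215.8]), (0.8, [300.6, 213.8]), (0.66, [280.5, 211.1])]
gate_tip [(0.23, [285.6, 228.3])]
bolt_root [(0.89, [360.7, 265.0]), (0.64, [254.1, 261.4])]
upright [(0.67, [259.6, 332.5]), (0.61, [362.4, 335.5]), (0.61, [297.1, 241.3])]
rack [(0.91, [290.7, 237.5]), (0.48, [332.9, 421.6])]
spare_case [(0.69, [300.6, 258.3])]
wrist {'camera_matrix': [[371.648, 0.0, 317.464], [0.0, 371.648, 238.979], [0.0, 0.0, 1.0]], 'tool_from_camera': [[-0.0, -0.955, -0.297, 0.076], [1.0, -0.0, 0.001, -0.0], [-0.001, -0.297, 0.955, -0.125], [0.0, 0.0, 0.0, 1.0]]}
case [(0.89, [84.3, 362.2]), (0.44, [120.4, 460.8])]
hold [(0.6, [58.7, 372.6])]
mouth []
bend []
gate_tip []
bolt_root []
upright []
rack [(0.63, [153.7, 458.5])]
spare_case []
```

View pics/scene0.png

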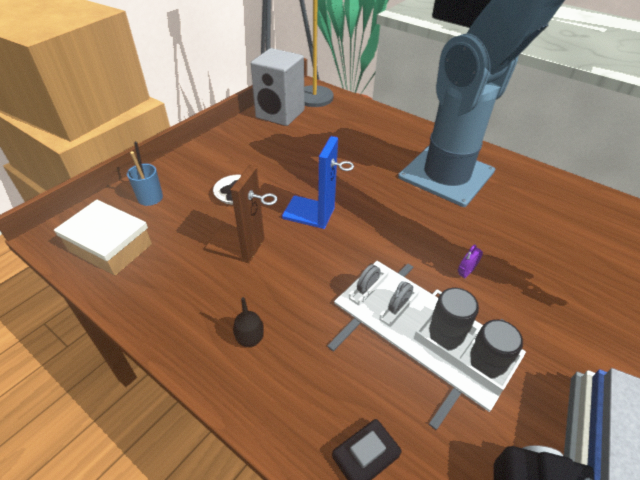

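View pics/side0.png

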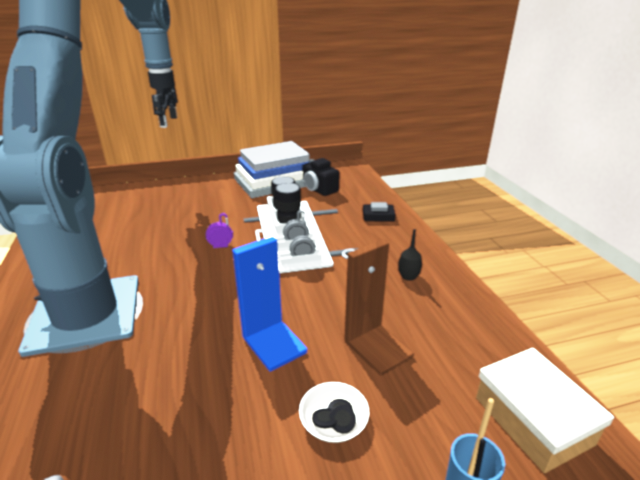

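The scene picture shows three candidates for the case. They are the grey disc at about (367,280), the grey disc at about (400,298) in the rack, and the purple look-alike at (470,260), which is excluded. There are two uprights: walnut at (250,215), which fits the description, and blue at (328,185), which doesn't. I'll check them in an enlarged crop.

```bash
cat > h.py <<'E'
import numpy as np,cv2
from cell import env
def ray(c,px):
    p=env.camera_params(c);K=np.array(p['camera_matrix']);R=np.array(p['R']);t=np.array(p['t'])
    d=R.T@np.linalg.solve(K,[px[0],px[1],1]);return -R.T@t,d/np.linalg.norm(d)
def tri(rays):
    A=np.zeros((3,3));b=np.zeros(3)
    for o,d in rays:
        M=np.eye(3)-np.outer(d,d);A+=M;b+=M@o
    X=np.linalg.solve(A,b)
    return X,[float(np.linalg.norm((np.eye(3)-np.outer(d,d))@(X-o))) for o,d in rays]
def proj(c,X):
    p=env.camera_params(c);Y=np.array(p['R'])@X+np.array(p['t']);Y=np.array(p['camera_matrix'])@Y;return Y[:2]/Y[2]
def onz(c,px,z):
    o,d=ray(c,px);return o+d*(z-o[2])/d[2]
E
python3 - <<'E'
from h import *
a=cv2.imread('pics/scene0.png');b=cv2.imread('pics/side0.png')
A=cv2.resize(a[255:345,330:450],None,fx=4.5,fy=4.5,interpolation=cv2.INTER_CUBIC)[:,:400*2]
B=cv2.resize(b[180:280,230:350],None,fx=3.3,fy=3.3,interpolation=cv2.INTER_CUBIC)
cv2.imwrite('pics/c1.png',np.hstack([A[:330,:400]*0+cv2.resize(a[255:345,330:439],(400,330),interpolation=cv2.INTER_CUBIC),cv2.resize(B,(400,330))]))
for n in ['scene','side']: print(n,ray(n,(320,240)))
for n,x,y in [('bend',(401.2,285),(300.6,213.8)),('bend2',(401.2,285),(280.5,211.1)),('mouth',(398.3,288.7),(305.8,217.9)),('root',(249.3,193.4),(360.7,265)),('upr',(253.8,249),(362.4,335.5)),('case',(396.6,306.3),(298.6,242)),('rack',(423.2,329),(290.7,237.5))]:
    print(n,*tri([ray('scene',x),ray('side',y)]))
print(onz('scene',(423.2,329),0),onz('scene',(396.6,306.3),.016))
E
```

```text
scene (array([1.08498761, 0.33830489, 0.7992158 ]), array([-0.56023773, -0.4171938 , -0.71559976]))
side (array([ 0.29782379, -0.91230533,  0.69185323]), array([ 0.23383624,  0.81880822, -0.52428399]))
bend [0.54372271 0.14050002 0.10992321] [8.788377614850733e-05, 8.788377614826401e-05]
bend2 [0.51120644 0.14577358 0.10538065] [0.025101302133382637, 0.02510130213338249]
mouth [0.553193   0.13660757 0.10053578] [0.004332456347459167, 0.004332456347459111]
root [ 0.58034315 -0.22907257  0.18063957] [0.003812109535816405, 0.0038121095358160844]
upr [ 0.58694003 -0.23673254  0.0007711 ] [3.619836063790876e-05, 3.619836063797052e-05]
case [0.53461856 0.13734936 0.02414391] [0.0009642679530106339, 0.0009642679530106604]
rack [ 0.52902266  0.20661555 -0.00230038] [0.0015431675603587121, 0.0015431675603588299]
[0.53229201 0.20642889 0.        ] [0.52777603 0.13556985 0.016     ]
```

View pics/c1.png

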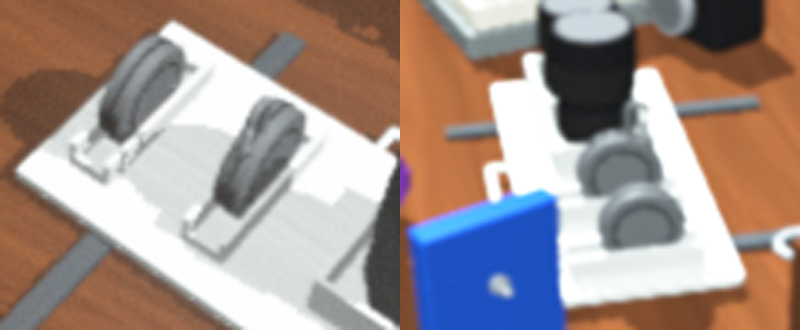

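The right half of the crop shows the hook clip at about (632,105). That is side pixel (300,214), on the far narrow-slot case, which is the scene case at about (400,298). The case at scene (367,280) is plain, so it is the spare. Next I'll look from above with the wrist camera, at both the case and the walnut upright.

```bash
cat >> h.py <<'E'
from scipy.spatial.transform import Rotation as Rt
def quat(yaw): # tool down; tool y at angle yaw+90deg, tool x = -(dir yaw)
    c,s=np.cos(yaw),np.sin(yaw)
    M=np.array([[-c,-s,0],[-s,c,0],[0,0,-1.]])
    q=Rt.from_matrix(M).as_quat();return np.r_[q[3],q[:3]]
def wcam(s=None):
    s=s or env.state();p=env.camera_params('wrist');T=np.array(p['tool_from_camera'])
    q=np.array(s['orientation']);R=Rt.from_quat(np.r_[q[1:],q[0]]).as_matrix()
    return np.array(p['camera_matrix']),R@T[:3,:3],np.array(s['position'])+R@T[:3,3]
def wray(px,cam):
    K,R,o=cam;v=(np.array(px)-K[:2,2])/K[0,0];r=np.linalg.norm(v)
    d=np.r_[v/max(r,1e-9)*np.sin(r),np.cos(r)];return o,R@d
def wproj(X,cam):
    K,R,o=cam;d=R.T@(np.array(X)-o);th=np.arctan2(np.hypot(d[0],d[1]),d[2]);return K[:2,2]+K[0,0]*th*d[:2]/np.hypot(d[0],d[1])
def look(name,things):
    s=env.state();im=env.read_camera('wrist');cv2.imwrite(f'pics/{name}.png',im);cam=wcam(s);out={}
    for th in things:
        out[th]=[(round(d['p'],2),np.round(np.array(d['point'])*[640,480],1).tolist()) for d in env.spot_point('wrist',th) if d['p']>.2]
    return cam,out
E
python3 - <<'E'
from h import *
import pickle
r=tri([ray('scene',(249.3,193.4)),ray('side',(360.7,265))])[0]
ring=onz('scene',(269,198),.18);d=r-ring;yu=np.arctan2(d[1],d[0]);print('ring',ring,'yaw',yu)
res=[]
def go(n,p,yaw,things):
    env.movep(p,quat(yaw));cam,o=look(n,things);res.append((n,cam,o));print(n,env.state()['t'],o)
C=['case','hold','mouth','bend','gate_tip','rack','spare_case']
go('w1',[.535,.14,.25],0,C)
go('w2',[.49,.10,.25],0,C)
U=['bolt_root','upright']
m=ring+0.0
# choose IK-feasible yaw for case axis along +x of upright
go('w3',[*(ring-0.05*d/np.linalg.norm(d))[:2],.33],yu,U)
go('w4',[*(ring-0.09*d/np.linalg.norm(d)+.04*np.array([1,0,0]))[:2],.30],yu,U)
print(env.state()['joint_positions'])
pickle.dump(res,open('res.pkl','wb'))
E
```

```text
ring [ 0.56829794 -0.18681238  0.18      ] yaw -1.293133946039698
w1 3.9417 {'case': [(0.69, [384.3, 0.6]), (0.65, [312.6, 192.2])], 'hold': [(0.77, [317.3, 178.9])], 'mouth': [(0.61, [314.9, 247.8])], 'bend': [(0.65, [311.5, 239.7])], 'gate_tip': [], 'rack': [(0.62, [381.4, 194.5])], 'spare_case': [(0.66, [235.0, 195.8]), (0.61, [316.8, 176.9])]}
w2 4.6917 {'case': [(0.98, [355.7, 235.7]), (0.9, [427.0, 43.8])], 'hold': [(0.93, [365.9, 231.9]), (0.56, [447.5, 7.3])], 'mouth': [(0.84, [363.6, 297.9]), (0.76, [450.9, 51.8])], 'bend': [(0.96, [367.3, 296.7]), (0.71, [456.7, 37.3]), (0.44, [61.2, 279.7])], 'gate_tip': [(0.66, [448.5, 52.0]), (0.61, [366.2, 298.3])], 'rack': [(0.9, [419.3, 235.9]), (0.5, [278.9, 240.4])], 'spare_case': [(0.89, [279.1, 238.3])]}
w3 5.8583 {'bolt_root': [(0.71, [318.4, 334.4]), (0.71, [109.3, 196.9])], 'upright': [(0.71, [316.9, 267.2])]}
w4 6.35 {'bolt_root': [(0.75, [56.4, 240.3]), (0.58, [268.8, 382.3])], 'upright': [(0.89, [287.8, 298.8]), (0.78, [147.0, 206.5])]}
[-0.30983871  0.42230501  0.54962777  1.66646521 -0.23965008  1.12022877
  0.58266564]
```

Run:
```python
from h import *
import pickle
res=pickle.load(open('res.pkl','rb'))
a=cv2.imread('pics/w2.png');b=cv2.imread('pics/w4.png')
cv2.imwrite('pics/c2.png',np.hstack([cv2.resize(a[150:350,250:450],(400,400),interpolation=3),cv2.resize(b[230:480,150:400],(400,400),interpolation=3)]))
c=[r[1] for r in res]
def T(n,p1,p2,i,j,extra=[]): print(n,*tri([wray(p1,c[i]),wray(p2,c[j])]+extra))
T('bend',(311.5,239.7),(367.3,296.7),0,1,[ray('scene',(401.2,285)),ray('side',(300.6,213.8))])
T('mouth',(314.9,247.8),(363.6,297.9),0,1,[ray('scene',(398.3,288.7)),ray('side',(305.8,217.9))])
T('hold',(317.3,178.9),(365.9,231.9),0,1,[ray('scene',(408.2,288.1))])
T('case',(312.6,192.2),(355.7,235.7),0,1,[ray('scene',(396.6,306.3)),ray('side',(298.6,242))])
T('rack',(381.4,194.5),(419.3,235.9),0,1,[ray('scene',(423.2,329)),ray('side',(290.7,237.5))])
T('root',(318.4,334.4),(268.8,382.3),2,3,[ray('scene',(249.3,193.4)),ray('side',(360.7,265))])
T('upr',(316.9,267.2),(287.8,298.8),2,3,[ray('scene',(253.8,249)),ray('side',(362.4,335.5))])
```

```text
bend [0.54329894 0.13865014 0.11024578] [0.002254165870573151, 0.0010002594416262762, 0.001865957286399983, 0.0006676501194200105]
mouth [0.55229768 0.1376064  0.09945439] [0.0016139872024653462, 0.001388970759970311, 0.0038594280334278623, 0.005086167480883729]
hold [0.5039689  0.14181271 0.06166291] [0.0010166808185239143, 0.0008128374907813553, 0.0007959483788771497]
case [0.52721043 0.13694316 0.0195423 ] [0.0048607128062232476, 0.005931204306330415, 0.0026433624875428284, 0.009140195205732116]
rack [ 0.52852974  0.20802705 -0.00263021] [0.0004289328101028225, 0.002038970477697705, 0.0026889803088266614, 0.0006958730880617641]
root [ 0.58051564 -0.22851528  0.18048175] [0.0012780097535893494, 0.0012190121304534183, 0.0039462665795923346, 0.003715043987660672]
upr [ 5.85005658e-01 -2.37395065e-01  3.51715978e-04] [0.0024900181455218546, 0.0006656805778288487, 0.001396711740949655, 0.0019852298442948036]
```

View pics/c2.png

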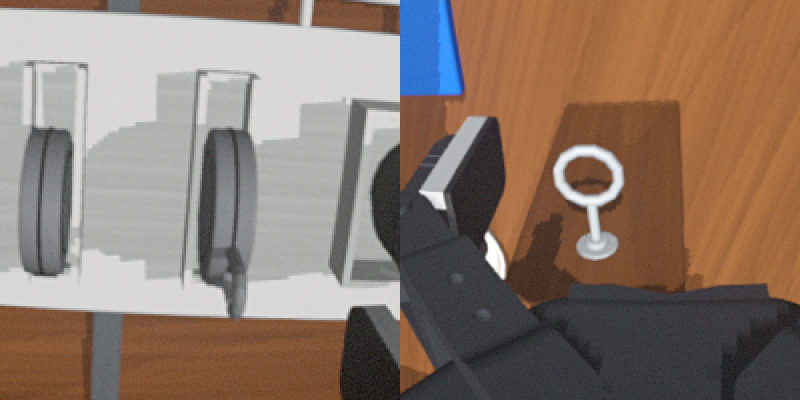

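The left half shows the case with its clip at crop (236,285) and the slot walls. The right half shows the ring centred at crop (588,176) and the bolt root at (597,243).

Run:
```python
from h import *
import pickle
c=[r[1] for r in pickle.load(open('res.pkl','rb'))]
def wz(px,cam,z):
    o,d=wray(px,cam);return o+d*(z-o[2])/d[2]
L=lambda u,v:(250+u/2,150+v/2)
def ang(p,q):d=q-p;return np.arctan2(d[1],d[0])
print('rack edge',ang(wz(L(0,10),c[1],.016),wz(L(400,37),c[1],.016))+np.pi/2, 'slot L',ang(wz(L(183,285),c[1],.036),wz(L(197,70),c[1],.036)), 'lower edge',ang(wz(L(0,306),c[1],.016),wz(L(330,320),c[1],.016))+np.pi/2)
a,b=wz(L(204,135),c[1],.05),wz(L(200,270),c[1],.05);print('disc faces',ang(b,a),'x ends', wz(L(228,130),c[1],.053),wz(L(222,282),c[1],.053), wz(L(236,315),c[1],.1))
W=lambda u,v:(150+(u-400)*.625,230+v*.625)
rc,ro,rt=wz(W(588,176),c[3],.18),wz(W(587,148),c[3],.18),wz(W(597,243),c[3],.18)
print('ring',rc,ro,rt,ang(rc,rt),ang(ro,rt),np.linalg.norm(ro-rt),np.linalg.norm(rc-rt))
l,r=wz(W(569,102),c[3],0),wz(W(681,102),c[3],0)
# scene detection of root/hold per-camera
print(env.state()['t'])
```

```text
rack edge 3.0844924158435285 slot L 3.099657491618615 lower edge 3.085453478132547
disc faces 3.140605875413137 x ends [0.49155139 0.14074707 0.053     ] [0.56645076 0.14074424 0.053     ] [0.55964174 0.14125986 0.1       ]
ring [ 0.56907864 -0.18702937  0.18      ] [ 0.56511747 -0.17164524  0.18      ] [ 0.58268831 -0.22705991  0.18      ] -1.243073744668357 -1.2637450983074612 0.05813364655823158 0.04228081639170742
6.35
```

Run:
```python
from h import *
print('blue',tri([ray('scene',(334,161.7)),ray('side',(254.1,261.4))]))
y0=-.05;h=np.array([.5035,.1407])
yu=-1.27;d=np.array([np.cos(yu),np.sin(yu)]);bar=np.array([.569,-.187])-.015*d
pre=bar-.085*d;print('pre',pre,'ik',env.solve_ik([*pre,.1495],quat(yu)),env.solve_ik([*(bar-.041*d),.137],quat(yu)))
env.move_gripper(.05)
env.movep([*h,.16],quat(y0));env.move_linear([*h,.069],max_speed=.08,guard=5)
print(env.state()['position'],env.state()['contact_force'])
env.move_gripper(0.0,force=50)
s=env.state();print(s['t'],s['opening'],s['grasp_force'],s['position'])
print(env.move_linear([*s['position'][:2],s['position'][2]+.13],max_speed=.08))
s=env.state();print(s['t'],s['opening'],s['grasp_force'],s['position'],s['contact_force'])
cam,o=look('w5',['bend','mouth','gate_tip']);print(o)
cv2.imwrite('pics/sd5.png',env.read_camera('scene'))
f=lambda x,z:np.r_[s['position'][:2]+(x+.025)*np.array([np.cos(y0),np.sin(y0)]),s['position'][2]+.002+z-.055]
print('expected bend,mouth',wproj(f(.0165,.0955),cam),wproj(f(.025,.0835),cam))
```

```text
blue (array([ 0.37575587, -0.15534258,  0.18093734]), [0.0017843278705945206, 0.001784327870594662])
pre [ 0.53937191 -0.09148991] ik [-0.26956776  0.53309311  0.46674027  1.91267638 -0.33389383  0.77228943
  0.68420311] [-0.18598066  0.58498155  0.46266641  1.86403406 -0.35973463  0.77556205
  0.7712573 ]
[0.50391338 0.14082339 0.0694693 ] [0.60643043 0.17246485 0.30412128]
9.5833 0.017469419858245173 49.14033651351929 [0.5036871  0.14083931 0.06943172]
False
11.3667 0.01766832656550577 48.71154069900513 [0.50340625 0.14071902 0.19897538] [-0.78129298 -0.38218154 -0.64774973]
{'bend': [], 'mouth': [(0.8, [407.3, 10.5])], 'gate_tip': [(0.69, [407.5, 10.5])]}
expected bend,mouth [318.3007084  482.56137001] [318.2130437  470.96591484]
```

Run:
```python
from h import *
yu=-1.27;d=np.array([np.cos(yu),np.sin(yu)]);bar=np.array([.569,-.187])-.015*d
pre=bar-.085*d;q=quat(yu)
env.movep([*pre,.21],q);env.move_linear([*pre,.1499],max_speed=.08)
s=env.state();print(s['t'],s['position'],s['contact_force'],s['opening'])
for c,n in (('scene','a'),('side','b')):
    cv2.imwrite(f'pics/p{n}.png',env.read_camera(c))
    for th in ['mouth','bend','bolt_root']: print(c,th,[(round(e['p'],2),np.round(np.array(e['point'])*[640,480],1).tolist()) for e in env.spot_point(c,th) if e['p']>.3])
a=cv2.imread('pics/pa.png');b=cv2.imread('pics/pb.png')
cv2.imwrite('pics/c3.png',np.hstack([cv2.resize(a[150:270,220:340],(400,400),interpolation=3),cv2.resize(b[190:310,280:400],(400,400),interpolation=3)]))
P=np.r_[bar,.18];print(proj('scene',P),proj('side',P))
```

```text
13.45 [ 0.53973101 -0.0916752   0.1502271 ] [-0.00407498 -0.70237949 -0.58498801] 0.01731590993958382
scene mouth [(0.68, [289.9, 202.4]), (0.66, [470.8, 251.9])]
scene bend [(0.84, [469.2, 245.3]), (0.83, [294.2, 199.1])]
scene bolt_root [(0.96, [252.1, 191.3]), (0.55, [333.0, 164.9])]
side mouth [(0.83, [334.9, 244.4]), (0.71, [225.8, 219.2]), (0.55, [300.4, 259.2])]
side bend [(0.72, [332.4, 237.4]), (0.67, [221.7, 215.3])]
side bolt_root [(0.92, [360.9, 262.5])]
[275.04318783 199.78067142] [345.78655667 251.99874451]
```

View pics/c3.png

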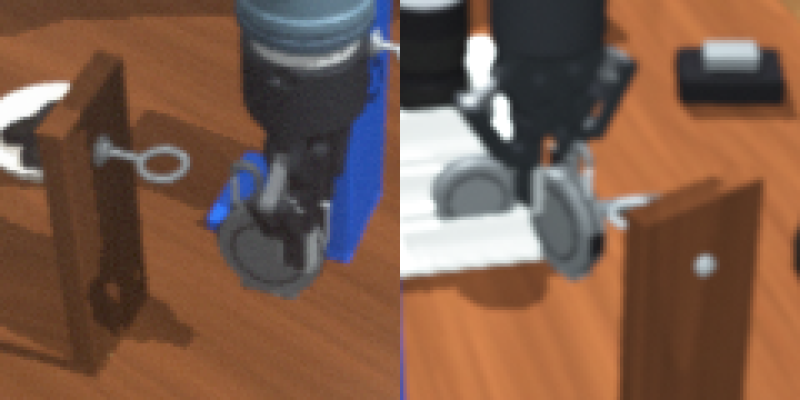

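The case is held upright with the clip facing the ring. In the scene crop the nose is at about (235,185) and the ring at (162,163). Now a slow guarded approach.

Run:
```python
from h import *
yu=-1.27;d=np.array([np.cos(yu),np.sin(yu)]);d3=np.r_[d,0];n3=np.array([-d[1],d[0],0])
env.hold(.2)
s=env.state();p0=np.array(s['position']);f0=np.array(s['contact_force']);print(s['t'],p0)
t0=p0.copy();t0[2]=.1499
def rep():
    s=env.state();f=np.array(s['contact_force'])-f0;p=np.array(s['position'])
    print(round(s['t'],2),'adv %.4f z %.4f'%((p-p0)@d3,p[2]),'F ax %.2f lat %.2f z %.2f'%(f@d3,f@n3,f[2]));return (p-p0)@d3,f
hit=env.move_linear(t0+.045*d3,max_speed=.02,guard=1.3);print(hit)
a,f=rep()
env.hold(.3);a,f=rep()
```

```text
14.05 [ 0.53939393 -0.09148678  0.14994124]
True
15.55 adv 0.0321 z 0.1493 F ax -1.57 lat -0.69 z -0.32
15.85 adv 0.0316 z 0.1489 F ax -1.34 lat 0.14 z -0.53
```

```bash
cat >> h.py <<'E'
yu=-1.27;d3=np.array([np.cos(yu),np.sin(yu),0]);n3=np.array([-d3[1],d3[0],0])
p0=np.array([.53939,-.09149,.1499]);f0=np.array([-.0,-.70,-.58])
def rep(pr=True):
    s=env.state();f=np.array(s['contact_force'])-f0;p=np.array(s['position'])
    if pr: print(round(s['t'],2),'adv %.4f z %.4f'%((p-p0)@d3,p[2]),'F ax %.2f lat %.2f z %.2f'%(f@d3,f@n3,f[2]))
    return (p-p0)@d3,f
E
python3 - <<'E'
from h import *
a=.032
while a<.0452:
    a+=.0012
    env.move_linear(p0+a*d3,max_speed=.012,guard=3);_,f=rep()
    if f@d3<-4.6: break
E
```

```text
16.14 adv 0.0330 z 0.1497 F ax -2.87 lat -0.12 z -0.70
16.39 adv 0.0343 z 0.1498 F ax -2.25 lat -0.62 z -1.58
16.64 adv 0.0356 z 0.1498 F ax -4.06 lat -0.10 z -2.13
16.89 adv 0.0368 z 0.1499 F ax -4.15 lat 0.64 z -1.42
17.14 adv 0.0380 z 0.1499 F ax -4.40 lat -0.94 z -1.15
17.39 adv 0.0392 z 0.1499 F ax -4.82 lat 0.24 z -1.16
```

Run:
```python
from h import *
a=.0392
for i in range(6):
    a+=.0007
    env.move_linear(p0+a*d3,max_speed=.01,guard=3);env.hold(.1);_,f=rep()
    if f@d3<-6 : break
```

```text
17.74 adv 0.0398 z 0.1499 F ax -4.07 lat 0.92 z -1.50
18.09 adv 0.0406 z 0.1499 F ax -4.89 lat 0.93 z -1.01
18.44 adv 0.0413 z 0.1499 F ax -5.06 lat 1.18 z -1.57
18.79 adv 0.0421 z 0.1498 F ax -4.67 lat -0.48 z -1.67
19.14 adv 0.0427 z 0.1498 F ax -3.76 lat 0.74 z -1.97
19.49 adv 0.0434 z 0.1499 F ax -5.45 lat -0.41 z -1.96
```

Run:
```python
from h import *
a=.0434;z=p0[2]
for i in range(10):
    z-=.0012
    h=env.move_linear(np.r_[(p0+a*d3)[:2],z],max_speed=.012,guard=3);env.hold(.05);_,f=rep()
    if h or f[2]>2.5 or abs(f@d3)>7: print('stop',h);break
```

```text
19.79 adv 0.0437 z 0.1486 F ax -3.87 lat 1.19 z -5.17
20.09 adv 0.0437 z 0.1474 F ax -2.66 lat 1.73 z -5.55
20.39 adv 0.0437 z 0.1461 F ax -0.99 lat 1.58 z -7.09
20.69 adv 0.0436 z 0.1450 F ax -0.86 lat 0.70 z -5.77
20.99 adv 0.0441 z 0.1445 F ax -1.86 lat -0.16 z 0.51
21.29 adv 0.0435 z 0.1427 F ax -0.03 lat 0.80 z -0.49
21.59 adv 0.0434 z 0.1414 F ax -0.73 lat 0.06 z -0.87
21.89 adv 0.0434 z 0.1403 F ax -1.30 lat 0.79 z -1.15
22.19 adv 0.0434 z 0.1390 F ax -1.29 lat 0.31 z -0.40
22.49 adv 0.0435 z 0.1381 F ax -1.10 lat 0.93 z 1.06
```

The gate snapped and the force vanished at z = 0.1445. The ring is now touching the bend, so I'll check it before releasing.

Run:
```python
from h import *
p=np.array(env.state()['position']);p=np.r_[(p0+.0434*d3)[:2],.1381]
env.move_linear(p-[0,0,.0015],max_speed=.01,guard=1.5);env.hold(.2);rep()
a=env.read_camera('scene');b=env.read_camera('side')
cv2.imwrite('pics/c4.png',np.hstack([cv2.resize(a[160:260,225:325],(400,400),interpolation=3),cv2.resize(b[200:300,290:390],(400,400),interpolation=3)]))
```

```text
22.9 adv 0.0440 z 0.1374 F ax -1.18 lat -0.47 z 5.90
```

View pics/c4.png

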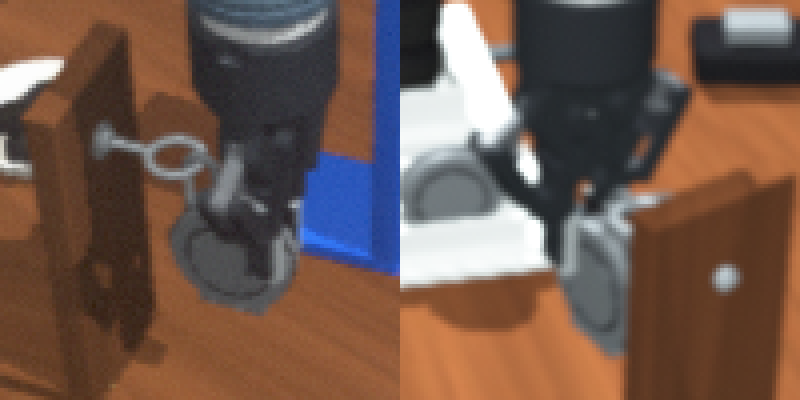

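The clip's nose is inside the ring: scene crop (192,175) to (205,160). I'll ease off the load, open, and withdraw upwards.

Run:
```python
from h import *
p=np.r_[(p0+.0434*d3)[:2],.1384]
env.move_linear(p,max_speed=.01);env.hold(.1);rep()
env.move_gripper(.05)
p=np.array(env.state()['position']);env.hold(.5)
print(env.move_linear(p+[0,0,.10]-.03*d3*0,max_speed=.08,guard=4));rep()
p=np.array(env.state()['position']);env.movep(p+[-.0,0,.05]-.05*d3,quat(yu))
env.hold(5)
a=env.read_camera('scene');env.hold(.3);a2=env.read_camera('scene');b=env.read_camera('side');print(env.state()['t'],cv2.absdiff(a,a2)[160:260,225:325].max(),np.abs(a.astype(int)-a2)[160:260,225:325].mean())
cv2.imwrite('pics/c5.png',np.hstack([cv2.resize(a[160:260,225:325],(400,400),interpolation=3),cv2.resize(b[200:300,290:390],(400,400),interpolation=3)]))
```

```text
23.42 adv 0.0434 z 0.1383 F ax -1.17 lat 0.34 z 1.21
False
25.73 adv 0.0432 z 0.2378 F ax -0.14 lat 0.20 z 0.86
31.5667 16 2.2010666666666667
```

View pics/c5.png

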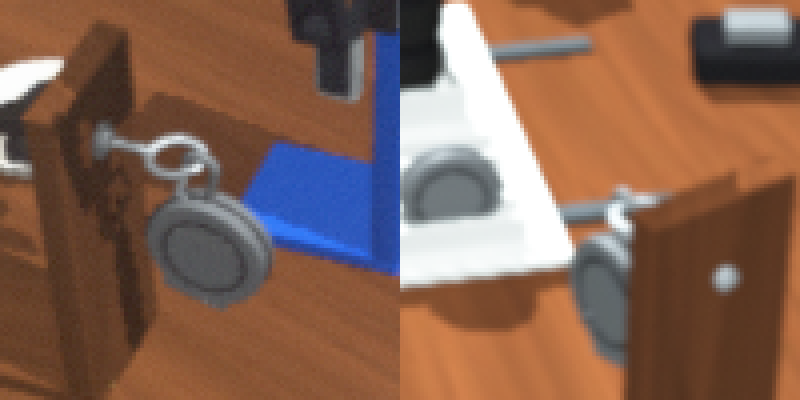

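The case hangs on the ring with the gate closed, at scene crop (205,165). The two frames 0.3 s apart differ only by noise, so I'm handing in.

Run:
```python
from cell import env
env.hold(4);print(env.job_done(),env.state()['t'])
```

```text
the job is handed in; nothing more can be done
the job is handed in; nothing more can be done
```

The clip case hangs by its clip on the walnut upright's eye bolt with the gate shut and the gripper withdrawn; the job is handed in, but no verdict was returned.

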